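# Put the spare hose clips away and hold the right one open on the spigot

## Task

Put the spare blue-eared and yellow-eared spring hose clips back into the bins of their own colour, so that only the green one is left out. Then pick the green clip up by its two ears, squeeze it open to its mark (the loose ear just meets the edge of the white paint; do not overstretch it past that) and bring it down round the bare neck of the spigot, below the bead, level and touching nothing, so that I can push the hose through it. Finish while still holding it there, steady at the mark, and leave the block, bins and other tools on the bench as they are.

Things in the scene. Friction and masses are not known exactly. Their poses are not given: they have to be found in the camera images.
- green_clip: spring hose clip, 70 g, lying flat: dark steel band 15 mm high, two halves hinged at the back (upright axis at x = +24.6 mm); their front ends cross and end in two green ears pointing to -x. Squeezing the ears together opens the eye. Origin: underside, on the middle plane at rest; z up. The frame belongs to the half with white paint on its band, whose ear is at y < 0
- green_clip_grip (a point): between the green clip's two ears at rest, a little towards their tips, 7.5 mm above its underside, on the middle plane, 36 mm from the origin along -x. Ears: upright flat plates, 15 mm high, 3 mm thick, 23 mm long outside the band; at rest they splay, outer faces 41 mm apart at the band, 46 mm here, 51 mm at the tips
- green_clip_ear (a joint): how far the green clip is squeezed, rad: 0 at rest, 0.40 at the mark (loose ear at the edge of the white paint; ears parallel, outer faces 22 mm apart, 16 mm clear between), 0.56 at the stop; the gap closes 0.6 mm per 0.01 rad. Sprung: about 5.5 N on each ear to start, 13 N at the mark; shuts when let go
- green_clip_eye (a point): centre, at half height, of the green clip's eye when open to the mark: round, 47 mm inside, ears 25 to 48 mm in front of it. At rest they lie 3 mm closer (21 to 44 mm in front of the origin), so as they swing together the ring backs off from the fingers by 2 to 3 mm. Fixed to the painted half: 5 mm off the middle plane at rest, when the eye is 37 mm wide and cannot pass the bead
- blue_clip: spare spring hose clip with blue-painted ears, lying flat; built like the green one with the same ears, gaps, forces and axes, but a band of 22.2 mm mid-line radius (hinge at x = +22.2 mm). Origin: underside, middle plane at rest
- blue_clip_grip (a point): between the blue clip's two ears at rest, a little towards their tips, 7.5 mm above its underside, on the middle plane, 34 mm from the origin along -x. Ears: upright flat plates, 15 mm high, 3 mm thick, 23 mm long outside the band; at rest they splay, outer faces 41 mm apart at the band, 46 mm here, 51 mm at the tips
- yellow_clip: spare spring hose clip with yellow-painted ears, lying flat; built like the green one with the same ears, gaps, forces and axes, but a band of 26.2 mm mid-line radius (hinge at x = +26.2 mm). Origin: underside, middle plane at rest
- yellow_clip_grip (a point): between the yellow clip's two ears at rest, a little towards their tips, 7.5 mm above its underside, on the middle plane, 38 mm from the origin along -x. Ears: upright flat plates, 15 mm high, 3 mm thick, 23 mm long outside the band; at rest they splay, outer faces 41 mm apart at the band, 46 mm here, 51 mm at the tips
- blue_bin: open blue plastic small-parts bin, 150 (x) x 112 (y) x 42 mm outside, walls and floor 3 mm, front wall (-x) 34 mm high with a blank paper label; fixed. Origin: centre of its underside
- yellow_bin: open yellow plastic small-parts bin, otherwise the same as the blue one; fixed. Origin: centre of its underside
- manifold: grey square hydraulic block, 104 x 104 x 30 mm, with a 78 mm square, 12 mm thick aluminium flange bolted on top by four socket screws (heads 5 mm high, 29 mm off the axis in x and in y) and an upright aluminium hose spigot in the middle; fixed. Origin: centre of its underside, on the spigot's axis
- spigot_root (a point): point on the spigot's axis at the flange's upper face, 42 mm above the bench. From here up: foot 41 mm diameter for 3 mm, bare neck 33 mm diameter from 5 to 40 mm, bead 37.5 mm diameter from 42 to 45 mm, then a taper to 29 mm diameter at the top, 56 mm
- red_pliers: pliers with red handles, 180 mm long, 13 mm high, lying behind the clips; bystander
- marker: white marker pen with a blue cap, 135 mm long, 16 mm thick, lying behind the clips; bystander
- tape_roll: roll of black tape, 62 mm across, 19 mm high, lying to the left of the block; bystander

How it is judged (in metres and radians):
On the way, in this order (a step that is already met when the one before it is completed fails the run):
1. the blue and the yellow clip lie in the bins of their own colour, let go (x of blue_clip in the frame of blue_bin between -0.07 and 0.07 m and y of blue_clip in the frame of blue_bin between -0.053 and 0.053 m and z of blue_clip in the frame of blue_bin below 0.032 m and contact force between each of blue_clip, yellow_clip and the fingers below 0.1 N and linear speed of each of blue_clip, yellow_clip below 0.05 m/s and x of yellow_clip in the frame of yellow_bin between -0.07 and 0.07 m and y of yellow_clip in the frame of yellow_bin between -0.053 and 0.053 m and z of yellow_clip in the frame of yellow_bin below 0.032 m), for 0.2 s.
2. the green clip is held up, squeezed to its mark (value of joint green_clip_ear between 0.365 and 0.435 rad and height (world z) of green_clip_eye above 0.03 m and contact force between green_clip and the fingers above 3 N), for 0.2 s.
At the end, for the whole second after the job is handed in: blue and yellow clips let go in their own bins; green clip held still by the fingers alone round the spigot's neck, touching nothing else, centred within 6 mm, its middle 10.5 to 34 mm above the flange, level within 0.15 rad, ears at the mark within 2 mm (joint 0.365 to 0.435) (all of step 1 and value of joint green_clip_ear between 0.365 and 0.435 rad and velocity of joint green_clip_ear between -0.05 and 0.05 rad/s and linear speed of green_clip below 0.02 m/s and horizontal distance between green_clip_eye and spigot_root below 0.006 m and z of green_clip_eye in the frame of spigot_root between 0.0105 and 0.034 m and angle between green_clip's own z axis and vertical below 0.15 rad and contact force between green_clip and the fingers above 3 N and contact force between green_clip and manifold below 0.2 N); the arm keeps its last pose, push and grip.
It fails at once if the green clip is overstretched: ears squeezed 5 mm past the mark (value of joint green_clip_ear above 0.49 rad).
It fails at once if the red pliers is moved more than 3 cm (distance of red_pliers from where it was at the start of the episode above 0.03 m).
It fails at once if the marker is moved more than 3 cm (distance of marker from where it was at the start of the episode above 0.03 m).
It fails at once if the tape roll is moved more than 3 cm (distance of tape_roll from where it was at the start of the episode above 0.03 m).
It fails at once if the block is struck or leaned on with more than 25 N (contact force between anything else and manifold above 25 N).
It also fails if it takes over 66 s, if anything falls off the work surface, if the arm or the gripper's body presses on something with over 40 N, if the wrist force passes 120 N, or if a joint passes its speed limit or range.

## Robot

A 6-joint arm with a two-finger parallel gripper is mounted at the origin on a cart in front of the work surface, level with it; the furniture and walls round the work are solid. World frame = base frame: x ahead of the robot, y to its left, z up, the work surface at z = 0. Lengths are in mm, angles in degrees, forces in N, time in s.
With the tool pointing down it reaches from about 300 to 850 mm from the base axis. Payload 4.2 kg.
Tool frame: the origin (TCP) lies at the very end of the fingers, on their centre line; the grasp point (between the pads) lies 19 mm behind it (env.tcp_to_grasp is the distance from the TCP to the grasp point, in mm); z points along the fingers, y is the line along which they close (so a half turn about z gives the same grasp; the last joint's range is limited). The gripper opens to 91 mm and grips with 3 to 60 N. Pads are 32 mm wide; open, the fingers measure 118 mm over their backs; the gripper's body (76 mm by 178 mm) begins 60 mm behind the grasp point.
Start: joints at [69.672, 18.312, 89.639, -0, 72.044, -1.146], TCP at [188.936, 543.09, 213.976] pointing down, gripper open.
Joint ranges: [-177.97, 177.97], [-48.28, 115.42], [12.27, 149.76], [-77.06, 257.06], [2.81, 150.46], [-146.56, 146.56]. Speed limits (degrees/s): [147.25, 147.25, 180, 180, 180, 180].

## Interface

Orientations are given as [roll, pitch, yaw] about the fixed x, y, z axes, in that order (R = Rz(yaw) Ry(pitch) Rx(roll)).
In Python, from workcell import env gives the robot as it stands.
- The arm moves only by the tool move_arm, never from a script. Its argument "plan" is a list of rows, each a list of 3 entries, a list of its own where there are three numbers: the shift along the world's x, y, z in cm, then the turn about the world's z in degrees, then the closure, from 0 (fully open) to 1 (shut). In form: [[[x, y, z], turn, claw], ...]. A call has 1 to 5 rows; each row shifts and turns the commanded pose from where the row before left it; what a row does not reach is not made up. A row lasts 1/10 s, in which the tool goes at most 50 mm and 8.59 degrees, less where a joint would pass 70% of its speed; a pose out of reach is approached as far as the arm can. A call is refused whole if a number of a shift passes 5 or a number of a turn 8.59, either way. A call with a gripper value outside its range is refused whole. The fingers move at their own pace and stop on an object; "squeeze" is the grip in N (left out, the last holds). Time passes only in rows, so rows that do not move let the fingers close. It gives the time, the measured TCP pose, the force, the opening and the grip force at its end, in the units of the state.
- env.state(): the state, without advancing time (a new reading comes with each control period).
- env.grab_frame(name): name is "side" or "top" or "wrist"; returns a dict with "frame" (420x560x3 uint8, red, green, blue), "z_map" (420x560 float32, mm along the optical axis (not along the pixel's ray), 0 where there is no reading), "fovy" (degrees; the focal length in pixels is half the picture's height over the tangent of half this angle, whatever the lens; pixels are square), "cx", "cy" (the principal point, pixels), "D" ([k1, k2, p1, p2, k3] as OpenCV has them; the pictures are not rectified), "position" and "orientation" of the camera in the world. Camera axes: x right, y down, z forward; pixel columns grow to the right and rows downward; lengths in mm; the calibration is good to about 2 mm. A picture is of the moment at which its call begins.
- env.job_done(): hands the job in; it is judged then, once.
Trained networks look in a picture, given as the dict that the camera call returned (one of the last four; its "shot" number tells which), for a name from the list of things; names that differ only in an ending like _2 or _b are one class to them, and where a whole thing is asked for, a point or a joint stands for the part that bears it (a point fixed in the world has none). Each returns a list of dicts, best first, with "score" (0 to 1); they miss things now and then, are a little off and sometimes report something else, mostly with a low value. They report only what shows in the picture. A call takes as long as a camera call.
- env.search_frame(picture, label): "point" ([column, row] in pixels, amid what is visible of it).
- env.landmark_of(picture, label): "point" ([column, row] in pixels: a listed point, or the origin of a listed thing).
The state is a dict: "time_s": time; "qpos": joint angles; "qvel": joint speeds; "effort": joint torques, N m; "ee_pos": TCP position; "ee_rot": TCP orientation; "force": force on the tool from outside, world axes, zero at the start; "torque": the same for the moment, N m; "gripper_width": finger opening in mm; "gripper_force": force on a finger pad.
Only numpy, scipy, OpenCV 4.12 (cv2) and the standard library are available. Lean on these libraries where they do the work, as an engineer would, in place of code of your own. Each camera call takes 0.05 s, during which the arm holds its last target. There are 200 camera calls.

## Working session

There is one attempt and no reset: what is moved stays moved. The work goes in short steps, Python scripts to look and compute and a tool call to move; the robot and the scene stay as the last step left them, time stands still between calls to the robot, and variables do not carry over. Pictures are saved under pics/ and viewed, at most 12 in all, crops included, and the job is handed in when it is done.

Besides the shell and the picture viewer there is one more tool, called after "Emit:" by a JSON object that holds its "name" and its "arguments". move_arm: Moves the arm, as the interface text tells. Its arguments: {"type":"object","properties":{"plan":{"type":"array","items":{"type":"array"}},"squeeze":{"type":"number"}},"required":["plan"]}

```bash
mkdir -p pics; cat > h.py <<'E'
import numpy as np, cv2
from scipy.spatial.transform import Rotation as R
from workcell import env
def Rm(o):
    o=np.array(o,float)
    if o.shape==(3,3): return o
    if o.size==3: return R.from_euler('xyz',o,degrees=True).as_matrix()
    raise Exception(o)
def K(p):
    h=p['frame'].shape[0]; f=h/2/np.tan(np.radians(p['fovy'])/2)
    return np.array([[f,0,p['cx']],[0,f,p['cy']],[0,0,1.]])
def ray(p,uv):
    n=cv2.undistortPoints(np.array([[uv]],float),K(p),np.array(p['D'],float))[0,0]
    return Rm(p['orientation'])@np.array([n[0],n[1],1.])
def atz(p,uv,z):
    d=ray(p,uv); c=np.array(p['position']); return c+d*(z-c[2])/d[2]
def bydepth(p,uv):
    u,v=np.round(uv).astype(int); return np.array(p['position'])+ray(p,uv)*p['z_map'][v,u]
def proj(p,X):
    Rc=Rm(p['orientation']).T; r,_=cv2.Rodrigues(Rc); t=-Rc@np.array(p['position'])
    return cv2.projectPoints(np.array(X,float).reshape(-1,1,3),r,t,K(p),np.array(p['D'],float))[0][:,0]
def save(p,n): cv2.imwrite('pics/'+n+'.png',cv2.cvtColor(p['frame'],cv2.COLOR_RGB2BGR))
E
python3 - <<'E'
from h import *
Z={'green_clip':0,'green_clip_grip':7.5,'green_clip_eye':7.5,'blue_clip':0,'blue_clip_grip':7.5,'yellow_clip':0,'yellow_clip_grip':7.5,'blue_bin':0,'yellow_bin':0,'manifold':0,'spigot_root':42}
for n in ['top','side','wrist']:
    p=env.grab_frame(n); save(p,n+'0'); print(n,p['position'],p['orientation'],p['fovy'],p['D'])
    for k,z in Z.items():
        for r in env.landmark_of(p,k)[:2]:
            print(k,r['score'],np.round(r['point']),np.round(atz(p,r['point'],z),1))
print(env.state(),env.tcp_to_grasp)
E
```

```text
top [ 398.69116385   39.48362239 1119.08043463] [-172.80956895   -0.84659249  -90.28015633] 55.989599776683065 [-0.11309808  0.          0.          0.          0.        ]
green_clip_grip 0.45 [297. 241.] [447.8 -18.3   7.5]
green_clip_eye 0.54 [296. 228.] [483.6 -16.3   7.5]
blue_clip 0.44 [340. 225.] [ 491.3 -141.7    0. ]
blue_clip_grip 0.69 [339. 236.] [ 458.6 -136.1    7.5]
blue_clip_grip 0.63 [388. 219.] [ 507.9 -279.2    7.5]
yellow_clip 0.62 [254. 223.] [497.7 103.4   0. ]
yellow_clip_grip 0.62 [253. 233.] [469.9 105.2   7.5]
yellow_clip_grip 0.31 [297. 225.] [492.9 -19.2   7.5]
blue_bin 0.83 [391. 217.] [ 514.4 -291.     0. ]
yellow_bin 0.63 [426. 214.] [ 523.9 -396.5    0. ]
yellow_bin 0.43 [131. 193.] [587.7 463.3   0. ]
manifold 0.92 [199. 205.] [551.8 261.1   0. ]
spigot_root 0.7 [195. 197.] [566.5 264.1  42. ]
spigot_root 0.55 [339. 187.] [ 594.  -135.4   42. ]
side [861.05652604 827.96354816 974.60893227] [-136.13000659    0.21147086  156.22169736] 48.74864000751563 [0.04308654 0.         0.         0.         0.        ]
green_clip 0.72 [285. 211.] [478.3 -14.    0. 
[... 807 characters left out ...]
 0.         0.        ]
{'time_s': 1.8, 'qpos': array([ 6.96738207e+01,  1.83122105e+01,  8.96383980e+01,  1.12543213e-03,
        7.20435309e+01, -1.14666540e+00]), 'qvel': array([ 0.08014285, -0.06367661,  0.10822549, -0.10628895,  0.05712141,
       -0.00264726]), 'effort': array([-4.60536958e-04, -4.12348938e+01, -2.32225513e+01,  7.28747528e-02,
        3.77717614e-02,  4.66024019e-06]), 'ee_pos': array([188.91325491, 543.10716421, 213.97689731]), 'ee_rot': array([ 1.79994119e+02, -9.53153627e-04,  1.60820139e+02]), 'force': array([0.04586449, 0.58392241, 0.80274788]), 'torque': array([ 0.00317097,  0.02829977, -0.02001746]), 'gripper_force': 0.0, 'gripper_width': 91.2893843926138} 18.8
```

View pics/top0.png

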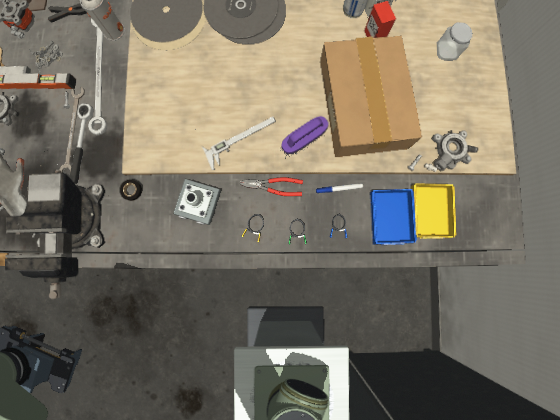

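View pics/side0.png

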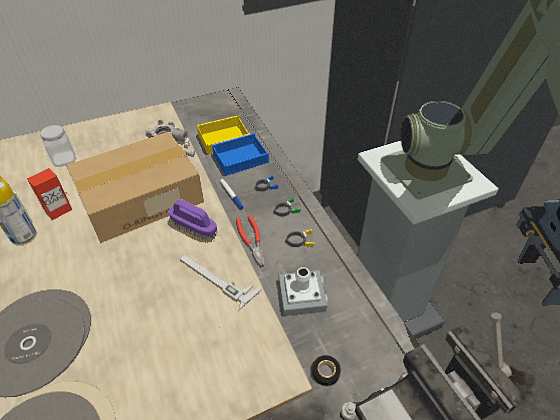

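The top view shows the yellow clip at about (255,226), green at (298,230) and blue at (339,224). The blue bin is at (393,216), the yellow bin at (434,210), and the block is at (198,201). The side view agrees. I'm moving over the clips for a close look with the wrist camera.

Emit:
{"name": "move_arm", "arguments": {"plan": [[[1.9, -4.4, 0], 1.5, 0], [[1.9, -4.4, 0], 1.5, 0], [[1.9, -4.4, 0], 1.5, 0], [[1.9, -4.4, 0], 1.5, 0], [[1.9, -4.4, 0], 1.5, 0]]}}

```text
time_s: 2.3
ee_pos: [284.3, 321.4, 214.1]
ee_rot: [180.0, 0.0, 168.4]
force: [1.2, 0.4, -1.0]
gripper_width: 91.4
gripper_force: 0.0
```

Emit:
{"name": "move_arm", "arguments": {"plan": [[[1.9, -4.4, 0], 1.5, 0], [[1.9, -4.4, 0], 1.5, 0], [[1.9, -4.4, 0], 1.5, 0], [[1.9, -4.4, 0], 1.5, 0], [[1.9, -4.4, 0], 1.5, 0.2]]}}

```text
time_s: 2.8
ee_pos: [379.4, 101.3, 214.4]
ee_rot: [180.0, 0.1, 175.9]
force: [1.7, 0.9, -0.5]
gripper_width: 85.9
gripper_force: 0.0
```

Emit:
{"name": "move_arm", "arguments": {"plan": [[[1.9, -4.4, 0], 1.5, 0.2], [[1.9, -4.4, 0], 1.5, 0.2], [[1.5, -4.0, 0], 1.2, 0.2], [[0, 0, 0], 0, 0.2], [[0, 0, 0], 0, 0.2]]}}

```text
time_s: 3.3
ee_pos: [431.8, -25.4, 213.8]
ee_rot: [180.0, -0.0, 179.9]
force: [0.1, -0.0, -0.0]
gripper_width: 73.0
gripper_force: 0.0
```

```bash
cat >> h.py <<'E'
H={'green':(50,75),'blue':(105,125),'yellow':(22,34)}
def ears(p,c,near=None,rad=60):
    hsv=cv2.cvtColor(p['frame'],cv2.COLOR_RGB2HSV); lo,hi=H[c]
    m=cv2.inRange(hsv,(lo,110,60),(hi,255,255))
    n,l,s,ce=cv2.connectedComponentsWithStats(m)
    out=[]
    for i in range(1,n):
        if not 15<s[i,4]<2500: continue
        v,u=np.nonzero(l==i); P=np.array([bydepth(p,(a,b)) for a,b in zip(u,v)])
        if near is not None and np.hypot(*(P.mean(0)[:2]-near))>rad: continue
        out.append((int(s[i,4]),np.round(ce[i]),P))
    return out
E
python3 - <<'E'
from h import *
s=env.state(); print(s['time_s'],s['ee_pos'],s['ee_rot'],s['gripper_width'])
p=env.grab_frame('wrist'); save(p,'w1'); print(p['position'],p['orientation'])
for c in H:
    for a,ce,P in ears(p,c): 
        t=P[(P[:,2]>11)&(P[:,2]<22)]
        print(c,a,ce,np.round(P.mean(0),1),len(t), np.round(t.mean(0),1) if len(t) else '')
for k,z in {'green_clip':0,'green_clip_grip':7.5,'green_clip_eye':7.5,'blue_clip':0,'blue_clip_grip':7.5,'yellow_clip':0,'yellow_clip_grip':7.5}.items():
    for r in env.landmark_of(p,k)[:2]: print(k,r['score'],np.round(r['point']),np.round(atz(p,r['point'],z),1))
E
```

```text
3.3 [431.79310595 -25.38452639 213.82690172] [ 1.79958210e+02 -3.88621642e-02  1.79861762e+02] 72.9539498605345
[348.90065582 -26.71948541 385.6965833 ] [ 1.63248807e+02 -8.61958802e-02  8.98358670e+01]
green 58 [268. 197.] [447.  -40.5  14.7] 50 [447.7 -40.5  15.7]
green 58 [304. 197.] [447.9   1.2  13.6] 43 [448.1   1.3  15.5]
blue 118 [171. 211.] [ 463.5 -153.6   15.5] 77 [ 464.2 -155.    14.9]
blue 97 [205. 213.] [ 465.1 -113.5   16.8] 70 [ 466.6 -114.6   15.2]
yellow 106 [377. 202.] [455.1  86.8  10.6] 53 [455.5  86.9  14.5]
yellow 135 [411. 214.] [467.  125.9  16.3] 66 [469.2 128.   14.6]
green_clip 0.78 [292. 222.] [482.2 -12.7   0. ]
green_clip_grip 0.86 [287. 190.] [440.4 -18.4   7.5]
green_clip_eye 0.92 [278. 220.] [477.8 -28.7   7.5]
blue_clip 0.77 [189. 233.] [ 496.8 -139.5    0. ]
blue_clip 0.16 [191. 212.] [ 469.6 -134.8    0. ]
blue_clip_grip 0.6 [192. 210.] [ 464.1 -131.7    7.5]
yellow_clip 0.84 [380. 233.] [497.2  96.9   0. ]
yellow_clip 0.51 [288. 220.] [480.  -17.2   0. ]
yellow_clip_grip 0.96 [396. 204.] [458.  110.4   7.5]
```

View pics/w1.png

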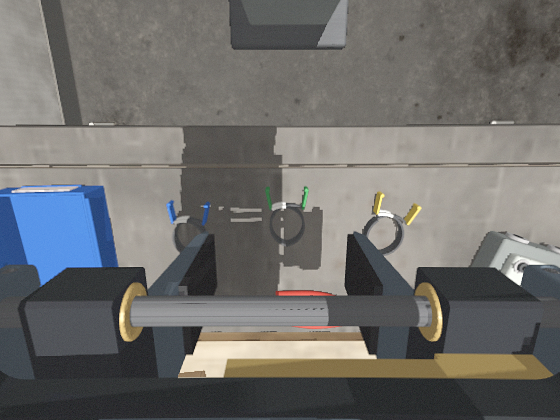

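The wrist view shows the ears: blue at (171,211) and (205,213), green at (268,197) and (304,197), yellow at (377,202) and (411,214). Their spacing matches the data. Blue is first, with a low check before the grasp.

Emit:
{"name": "move_arm", "arguments": {"plan": [[[0.8, -2.7, -3.2], -1.3, 0.23], [[0.8, -2.7, -3.2], -1.3, 0.23], [[0.7, -2.7, -3.2], -1.3, 0.23], [[0.7, -2.7, -3.2], -1.1, 0.23], [[0, 0, -2.4], 0, 0.23]]}}

```text
time_s: 4.2
ee_pos: [462.7, -135.0, 60.4]
ee_rot: [-180.0, 0.0, 174.9]
force: [0.0, 1.8, 0.7]
gripper_width: 70.2
gripper_force: 0.0
```

```bash
cat >> h.py <<'E'
def look(c,near,name=None,rad=60):
    s=env.state(); print(s['time_s'],np.round(s['ee_pos'],1),np.round(s['ee_rot'],1),round(s['gripper_width'],1))
    p=env.grab_frame('wrist')
    if name: save(p,name)
    for a,ce,P in ears(p,c,near,rad):
        t=P[(P[:,2]>8)&(P[:,2]<22)]
        if len(t)<8: continue
        q=t[:,:2]-t[:,:2].mean(0); w=np.linalg.svd(q,full_matrices=False)[2][0]; e=q@w
        print(c,a,ce,len(t),np.round(t.mean(0),1),'ang',round(np.degrees(np.arctan2(w[1],w[0]))%180,1),'ends',np.round(t[e.argmin()],0),np.round(t[e.argmax()],0))
    return p
E
python3 - <<'E'
from h import *
look('blue',(465,-134),'w2')
E
```

```text
4.2 [ 462.7 -135.    60.4] [-180.     0.   174.9] 70.2
blue 243 [310. 232.] 191 [ 466.1 -115.7   14.8] ang 167.3 ends [ 456. -114.   15.] [ 479. -118.   15.]
blue 237 [254. 234.] 174 [ 463.6 -155.5   14.4] ang 6.8 ends [ 453. -157.    8.] [ 478. -154.   15.]
```

View pics/w2.png

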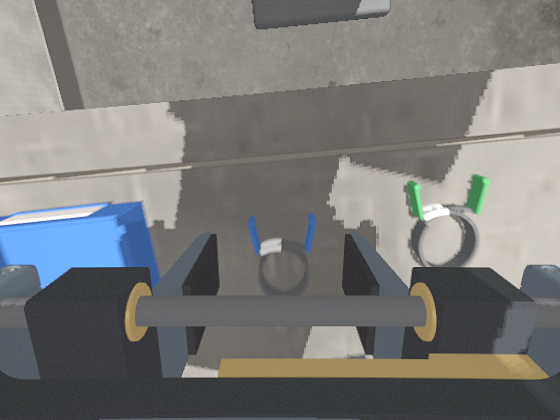

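The blue ears at (254,234) and (310,232) are centred between the fingers. Their midpoint is (465,-135.6) with a yaw of about -3.5°.

Emit:
{"name": "move_arm", "arguments": {"plan": [[[0, 0, -2.8], 1.3, 0.23], [[0, 0, -2.5], 0, 0.23], [[0, 0, -0.4], 0, 0.3], [[0, 0, 0], 0, 0.5], [[0, 0, 0], 0, 0.65]], "squeeze": 25}}

```text
time_s: 4.75
ee_pos: [463.0, -132.9, 6.3]
ee_rot: [-180.0, 0.1, 176.4]
force: [-0.1, -0.5, -0.0]
gripper_width: 50.9
gripper_force: 0.1
```

Emit:
{"name": "move_arm", "arguments": {"plan": [[[0, 0, 0], 0, 0.72], [[0, 0, 0], 0, 0.75], [[0, 0, 0], 0, 0.76], [[0, 0, 0], 0, 0.76], [[0, 0, 0], 0, 0.76]]}}

```text
time_s: 5.25
ee_pos: [462.2, -133.3, 6.3]
ee_rot: [-180.0, 0.1, 176.3]
force: [-1.9, -0.3, 7.7]
gripper_width: 21.9
gripper_force: 16.8
```

```bash
python3 - <<'E'
from h import *
p=look('blue',(465,-134),'w3')
t=env.grab_frame('top')
for k in ('blue_bin','yellow_bin'):
    for c in (p,t):
        for r in env.landmark_of(c,k)[:1]+env.search_frame(c,k)[:1]: print(k,round(r['score'],2),np.round(r['point']),np.round(atz(c,r['point'],0),1))
# bin outlines in top by colour
hsv=cv2.cvtColor(t['frame'],cv2.COLOR_RGB2HSV)
for c in ('blue','yellow'):
    m=cv2.inRange(hsv,(H[c][0],120,60),(H[c][1],255,255)); n,l,s,ce=cv2.connectedComponentsWithStats(m)
    i=1+s[1:,4].argmax(); v,u=np.nonzero(l==i)
    b=cv2.boxPoints(cv2.minAreaRect(np.float32(np.c_[u,v])))
    print(c,s[i],[np.round(atz(t,q,42)[:2]) for q in b])
E
```

```text
5.25 [ 462.2 -133.3    6.3] [-1.800e+02  1.000e-01  1.763e+02] 21.9
blue 359 [264. 269.] 322 [ 463.5 -144.    14.8] ang 173.6 ends [ 454. -142.   13.] [ 477. -146.   15.]
blue 349 [297. 268.] 299 [ 464.9 -125.4   14.9] ang 177.3 ends [ 455. -126.   13.] [ 479. -128.   14.]
blue_bin 0.88 [ 76. 275.] [ 466.4 -255.8    0. ]
blue_bin 0.89 [390. 218.] [ 512.7 -286.5    0. ]
blue_bin 0.7 [401. 208.] [ 539.6 -321.     0. ]
yellow_bin 0.32 [491. 245.] [462.6 -13.7   0. ]
yellow_bin 0.6 [428. 212.] [ 528.2 -400.6    0. ]
yellow_bin 0.96 [434. 210.] [ 535.2 -419.5    0. ]
blue [ 370  189   47   54 1421] [array([ 585., -220.]), array([ 593., -344.]), array([ 440., -348.]), array([ 434., -225.])]
yellow [ 411  183   46   56 2191] [array([ 605., -339.]), array([ 611., -467.]), array([ 453., -464.]), array([ 449., -339.])]
```

Emit:
{"name": "move_arm", "arguments": {"plan": [[[0, 0, 2], 0, 0.76], [[0, 0, 3], 0, 0.76], [[0, -1, 3], 1, 0.76], [[0.5, -3, 0], 1, 0.76], [[0.6, -3.5, 0], 1, 0.76]]}}

```text
time_s: 6.25
ee_pos: [473.7, -208.3, 86.8]
ee_rot: [-179.9, 0.2, 179.5]
force: [0.7, -0.3, -0.7]
gripper_width: 22.1
gripper_force: 14.0
```

Emit:
{"name": "move_arm", "arguments": {"plan": [[[0.6, -3.5, 0], 1, 0.76], [[0.4, -3, 0], 1, 0.76], [[0.2, -1.2, 0], 0, 0.76], [[0, 0, 0], 0, 0.76], [[0, 0, 0], 0, 0.76]]}}

```text
time_s: 6.75
ee_pos: [484.3, -283.8, 84.8]
ee_rot: [179.9, -0.1, -178.7]
force: [-0.5, 0.6, -0.1]
gripper_width: 22.2
gripper_force: 14.0
```

```bash
python3 - <<'E'
from h import *
p=look('blue',(480,-285),'w4',50); print(env.state()['gripper_force'],env.state()['force'])
# bin rim points: from depth, world grid z 36..46
vs,us=np.mgrid[0:420:3,0:560:3]
P=np.array([bydepth(p,(u,v)) for u,v in zip(us.ravel(),vs.ravel())])
hsv=cv2.cvtColor(p['frame'],cv2.COLOR_RGB2HSV)[vs.ravel(),us.ravel()]
for c in ('blue','yellow'):
    k=(hsv[:,0]>=H[c][0])&(hsv[:,0]<=H[c][1])&(hsv[:,1]>110)&(P[:,2]>37)&(P[:,2]<47)
    print(c,k.sum(),P[k].min(0) if k.any() else '',P[k].max(0) if k.any() else '')
E
```

```text
6.75 [ 484.3 -283.8   84.8] [ 1.799e+02 -1.000e-01 -1.787e+02] 22.2
14.037227779626846 [ 0.43529277  0.31246065 -0.65032047]
blue 227 [ 435.64578583 -349.49648063   37.18838833] [ 510.52588055 -230.11470083   45.46163734]
yellow 239 [ 451.72886182 -466.45452717   37.00028568] [ 602.36126026 -348.17820012   44.42589406]
```

View pics/w4.png

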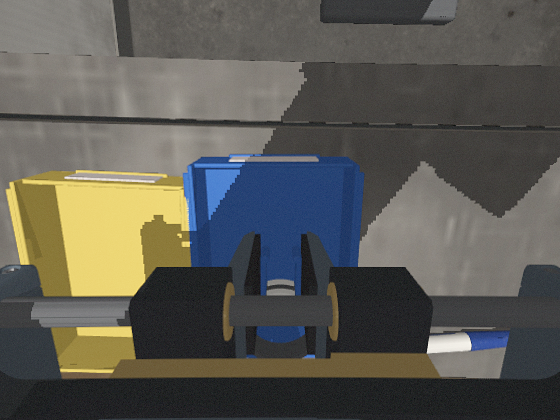

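The blue clip is held between the fingers at (280,290). The tool is over the blue bin, whose walls are at columns 190 to 360. Now lowering and releasing.

Emit:
{"name": "move_arm", "arguments": {"plan": [[[0, -0.2, -3], 0, 0.76], [[0, 0, -3], 0, 0.76], [[0, 0, -1.2], 0, 0.76], [[0, 0, 0], 0, 0.6], [[0, 0, 0], 0, 0.45]]}}

```text
time_s: 7.3
ee_pos: [485.6, -286.7, 13.8]
ee_rot: [-180.0, 0.1, -178.6]
force: [-0.3, 0.5, -0.9]
gripper_width: 35.4
gripper_force: 8.2
```

Emit:
{"name": "move_arm", "arguments": {"plan": [[[0, 0, 0], 0, 0.35], [[0, 0, 0], 0, 0.32], [[0, 0, 0], 0, 0.32], [[0, 0, 3], 0, 0.32], [[0, 0, 4], 0, 0.23]]}}

```text
time_s: 7.8
ee_pos: [483.6, -286.2, 82.4]
ee_rot: [179.9, -0.2, -178.7]
force: [0.3, -0.9, -0.3]
gripper_width: 67.2
gripper_force: 0.0
```

```bash
python3 - <<'E'
from h import *
p=look('blue',(480,-285),'w5',50); print(env.state()['gripper_force'],env.state()['force'])
E
```

```text
7.8 [ 483.6 -286.2   82.4] [ 179.9   -0.2 -178.7] 67.2
blue 1172 [278. 265.] 29 [ 534.4 -293.1    9. ] ang 71.4 ends [ 522. -304.   11.] [ 531. -274.    8.]
0.0 [ 1.14224719 -1.59206029  4.3307588 ]
```

View pics/w5.png

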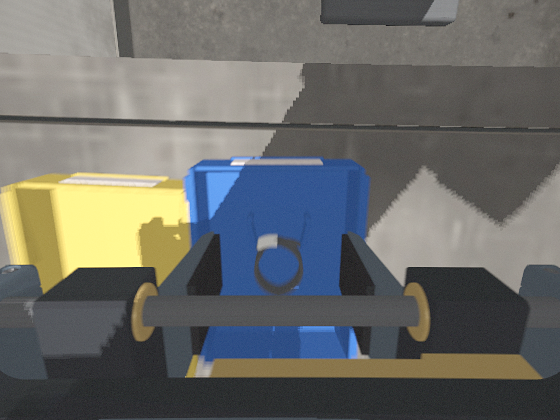

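The blue clip lies flat in the blue bin, with its ring at (278,265). Next is yellow.

Emit:
{"name": "move_arm", "arguments": {"plan": [[[-0.3, 4.3, 1], -2.1, 0.23], [[-0.3, 4.3, 0], -2.1, 0.23], [[-0.3, 4.3, 0], -2.1, 0.23], [[-0.3, 4.3, 0], -2.1, 0.23], [[-0.3, 4.3, 0], -2.1, 0.23]]}}

```text
time_s: 8.35
ee_pos: [469.9, -70.5, 93.6]
ee_rot: [180.0, 0.1, 170.7]
force: [0.6, 0.0, 0.7]
gripper_width: 70.3
gripper_force: 0.0
```

Emit:
{"name": "move_arm", "arguments": {"plan": [[[-0.3, 4.3, 0], -2.1, 0.23], [[-0.3, 4.3, 0], -2.1, 0.23], [[-0.3, 4.3, 0], -2.1, 0.23], [[-0.1, 4.3, -2], -2.1, 0.23], [[0, 0.7, -1.5], 0, 0.23]]}}

```text
time_s: 8.85
ee_pos: [460.3, 110.8, 58.2]
ee_rot: [179.9, 0.1, 162.6]
force: [0.1, -0.6, 0.2]
gripper_width: 70.4
gripper_force: 0.0
```

```bash
python3 - <<'E'
from h import *
p=look('yellow',(461,107))
E
```

```text
8.85 [460.3 110.8  58.2] [1.799e+02 1.000e-01 1.626e+02] 70.4
yellow 244 [250. 231.] 188 [453.2  89.   14.5] ang 170.6 ends [443.  91.  13.] [466.  87.  15.]
yellow 236 [311. 234.] 182 [468.7 129.2  14.4] ang 151.8 ends [458. 135.   8.] [480. 123.  15.]
```

Emit:
{"name": "move_arm", "arguments": {"plan": [[[-0.2, -0.1, -2.8], -2.3, 0.23], [[0, 0, -2.3], 0, 0.23], [[0, 0, -0.3], 0, 0.3], [[0, 0, 0], 0, 0.5], [[0, 0, 0], 0, 0.65]]}}

```text
time_s: 9.4
ee_pos: [459.0, 106.0, 5.1]
ee_rot: [179.9, 0.1, 160.1]
force: [-0.9, 1.0, 1.0]
gripper_width: 50.9
gripper_force: 2.8
```

Emit:
{"name": "move_arm", "arguments": {"plan": [[[0, 0, 0], 0, 0.72], [[0, 0, 0], 0, 0.75], [[0, 0, 0], 0, 0.76], [[0, 0, 0], 0, 0.76], [[0, 0, 0], 0, 0.76]]}}

```text
time_s: 9.9
ee_pos: [458.0, 105.9, 4.8]
ee_rot: [-180.0, 0.0, 160.2]
force: [-1.5, -0.5, 5.4]
gripper_width: 22.1
gripper_force: 13.4
```

```bash
python3 - <<'E'
from h import *
p=look('yellow',(461,107))
E
```

```text
9.9 [458.  105.9   4.8] [-180.     0.   160.2] 22.1
yellow 367 [264. 270.] 310 [456.6  95.3  14.7] ang 161.5 ends [446.  97.  11.] [471.  88.   9.]
yellow 306 [296. 268.] 264 [461.6 112.2  15. ] ang 167.4 ends [452. 114.  11.] [475. 108.  15.]
```

Emit:
{"name": "move_arm", "arguments": {"plan": [[[0, 0, 2], 0, 0.76], [[0, 0, 3], 0, 0.76], [[0, -1.5, 3.2], 1, 0.76], [[0.3, -3, 1], 1.5, 0.76], [[0.3, -4, 0], 1.5, 0.76]]}}

```text
time_s: 10.45
ee_pos: [465.5, 20.9, 98.0]
ee_rot: [179.9, 0.3, 164.3]
force: [0.7, -0.7, -0.7]
gripper_width: 21.9
gripper_force: 12.3
```

Emit:
{"name": "move_arm", "arguments": {"plan": [[[0.4, -4.2, 0], 1.7, 0.76], [[0.4, -4.2, 0], 1.7, 0.76], [[0.4, -4.2, 0], 1.7, 0.76], [[0.4, -4.2, 0], 1.7, 0.76], [[0.4, -4.2, 0], 1.7, 0.76]]}}

```text
time_s: 10.95
ee_pos: [483.6, -190.7, 95.9]
ee_rot: [-180.0, -0.0, 172.7]
force: [1.3, 0.5, -0.5]
gripper_width: 22.1
gripper_force: 12.3
```

Emit:
{"name": "move_arm", "arguments": {"plan": [[[0.4, -4.2, 0], 1.7, 0.76], [[0.4, -4.2, 0], 1.7, 0.76], [[0.4, -4.2, 0], 1.7, 0.76], [[0.4, -4.2, 0], 1.7, 0.76], [[0, -2.5, 0], 0, 0.76]]}}

```text
time_s: 11.45
ee_pos: [499.9, -385.2, 95.6]
ee_rot: [-179.9, 0.0, 179.4]
force: [0.2, 0.0, -0.9]
gripper_width: 22.1
gripper_force: 12.4
```

Emit:
{"name": "move_arm", "arguments": {"plan": [[[0, -1.9, 0], 1, 0.76], [[0, 0, -3.5], 0, 0.76], [[0, 0, -3.5], 0, 0.76], [[0, 0, -1.2], 0, 0.76], [[0, 0, 0], 0, 0.6]]}}

```text
time_s: 11.95
ee_pos: [498.7, -400.0, 12.0]
ee_rot: [179.8, -0.2, -179.6]
force: [0.2, 1.8, 0.2]
gripper_width: 27.5
gripper_force: 9.4
```

Emit:
{"name": "move_arm", "arguments": {"plan": [[[0, 0, 0], 0, 0.45], [[0, 0, 0], 0, 0.35], [[0, 0, 0], 0, 0.32], [[0, 0, 0], 0, 0.32], [[0, 0, 3], 0, 0.32]]}}

```text
time_s: 12.45
ee_pos: [497.8, -399.1, 41.3]
ee_rot: [179.7, -0.3, -179.6]
force: [0.9, -0.7, -0.5]
gripper_width: 62.2
gripper_force: 0.0
```

Emit:
{"name": "move_arm", "arguments": {"plan": [[[0, 0, 4], 0, 0.23], [[0, 0, 2], 0, 0.23], [[0, 0, 0], 0, 0.23]]}}

```text
time_s: 12.75
ee_pos: [502.0, -402.6, 108.5]
ee_rot: [-179.7, 0.4, -179.6]
force: [0.1, -0.3, -0.6]
gripper_width: 70.2
gripper_force: 0.0
```

```bash
python3 - <<'E'
from h import *
p=look('yellow',(500,-404),'w6',50)
E
```

```text
12.75 [ 502.  -402.6  108.5] [-179.7    0.4 -179.6] 70.2
yellow 1222 [281. 247.] 32 [ 520.2 -401.5   17.9] ang 91.9 ends [ 529. -420.   18.] [ 529. -384.   18.]
```

View pics/w6.png

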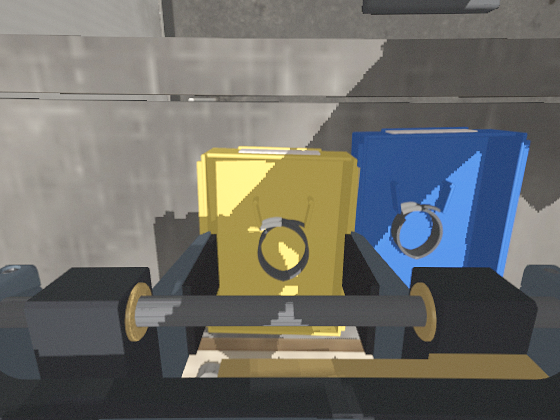

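Both spares lie flat in their own bins: yellow at (283,248), blue at (415,230). Now green.

Emit:
{"name": "move_arm", "arguments": {"plan": [[[-0.6, 4.2, 0], 0, 0.23], [[-0.6, 4.2, 0], 0, 0.23], [[-0.6, 4.2, 0], 0, 0.23], [[-0.6, 4.2, 0], 0, 0.23], [[-0.6, 4.2, 0], 0, 0.23]]}}

```text
time_s: 13.3
ee_pos: [468.4, -188.9, 102.5]
ee_rot: [179.9, -0.1, -179.6]
force: [0.3, 0.7, -0.1]
gripper_width: 70.1
gripper_force: 0.0
```

Emit:
{"name": "move_arm", "arguments": {"plan": [[[-0.7, 4.3, 0], -0.5, 0.23], [[-0.7, 4.3, 0], -0.5, 0.23], [[-0.7, 4.3, -1.5], 0, 0.23], [[-0.7, 4.3, -2], 0, 0.23], [[0, 0.3, -1.5], 0, 0.23]]}}

```text
time_s: 13.8
ee_pos: [438.7, -12.2, 52.1]
ee_rot: [179.9, -0.3, 179.7]
force: [-1.1, 0.0, 0.8]
gripper_width: 70.1
gripper_force: 0.0
```

Emit:
{"name": "move_arm", "arguments": {"plan": [[[0, 0, 0], 0, 0.23], [[0, 0, 0], 0, 0.23]]}}

```text
time_s: 14.0
ee_pos: [441.6, -16.0, 53.5]
ee_rot: [-180.0, -0.1, 179.4]
force: [0.4, 0.4, 0.9]
gripper_width: 70.3
gripper_force: 0.0
```

```bash
python3 - <<'E'
from h import *
p=look('green',(447,-19))
for k,z in {'green_clip':0,'green_clip_grip':7.5,'green_clip_eye':7.5}.items():
    for r in env.landmark_of(p,k)[:1]: print(k,r['score'],np.round(r['point']),np.round(atz(p,r['point'],z),1))
E
```

```text
14.0 [441.6 -16.   53.5] [-1.800e+02 -1.000e-01  1.794e+02] 70.3
green 237 [247. 243.] 207 [447.3 -40.6  14.6] ang 9.7 ends [437. -42.  11.] [462. -39.  16.]
green 223 [307. 243.] 180 [447.8   1.2  14.4] ang 170.8 ends [437.   2.  13.] [461.  -2.  14.]
green_clip_grip 0.94 [279. 237.] [445.1 -18.6   7.5]
```

Emit:
{"name": "move_arm", "arguments": {"plan": [[[0.3, -0.3, -2.5], 0.5, 0.23], [[0, 0, -2], 0, 0.23], [[0, 0, -0.4], 0, 0.3], [[0, 0, 0], 0, 0.4], [[0, 0, 0], 0, 0.45]]}}

```text
time_s: 14.7
ee_pos: [445.7, -19.2, 5.8]
ee_rot: [-180.0, 0.1, 179.9]
force: [-0.1, 0.5, -0.6]
gripper_width: 51.5
gripper_force: 0.1
```

```bash
python3 - <<'E'
from h import *
p=look('green',(447,-19)); print(env.state()['gripper_force'])
E
```

```text
14.7 [445.7 -19.2   5.8] [-1.800e+02  1.000e-01  1.799e+02] 51.5
green 403 [244. 269.] 343 [447.3 -40.6  14.3] ang 9.8 ends [437. -42.  14.] [461. -38.  15.]
green 437 [320. 269.] 353 [447.1   1.2  14.5] ang 170.6 ends [437.   3.  15.] [461.   0.  15.]
0.11540985113242641
```

Well centred (445.7,-19.2). Lowering a little more, then squeezing gradually to the mark.

Emit:
{"name": "move_arm", "arguments": {"plan": [[[-0.1, 0, -0.2], 0, 0.5], [[0, 0, 0], 0, 0.6], [[0, 0, 0], 0, 0.67], [[0, 0, 0], 0, 0.71], [[0, 0, 0], 0, 0.735]]}}

```text
time_s: 15.25
ee_pos: [444.4, -18.6, 4.9]
ee_rot: [180.0, 0.1, 179.9]
force: [-3.8, 2.2, 12.9]
gripper_width: 24.5
gripper_force: 16.3
```

Emit:
{"name": "move_arm", "arguments": {"plan": [[[0, 0, 0], 0, 0.75], [[0, 0, 0], 0, 0.757], [[0, 0, 0], 0, 0.757], [[0, 0, 0.2], 0, 0.757], [[0, 0, 0.4], 0, 0.757]]}}

```text
time_s: 15.75
ee_pos: [444.0, -18.9, 9.5]
ee_rot: [180.0, 0.0, 179.9]
force: [-0.3, -0.8, 0.1]
gripper_width: 22.4
gripper_force: 13.4
```

Emit:
{"name": "move_arm", "arguments": {"plan": [[[0, 0, 2], 0, 0.757], [[0, 0, 3], 0, 0.757], [[0, 0, 4], 0, 0.757], [[0, 0, 3], 0, 0.757], [[0, 0, 0], 0, 0.757]]}}

```text
time_s: 16.25
ee_pos: [446.9, -19.1, 133.1]
ee_rot: [-180.0, 0.6, 179.9]
force: [1.0, 0.2, -0.8]
gripper_width: 22.3
gripper_force: 13.3
```

```bash
python3 - <<'E'
from h import *
s=env.state(); print(s['time_s'],np.round(s['ee_pos'],1),s['ee_rot'],s['gripper_width'],s['gripper_force'])
p=env.grab_frame('wrist'); save(p,'w7')
for a,ce,P in ears(p,'green',s['ee_pos'][:2],60): print(a,ce,np.round(P.mean(0),1),np.round(P.min(0)),np.round(P.max(0)))
zt=s['ee_pos'][2]+3
for k in ('green_clip_eye','green_clip','green_clip_grip'):
    for r in env.landmark_of(p,k)[:1]: print(k,r['score'],np.round(r['point']),np.round(atz(p,r['point'],zt),1))
for n in('top','side'):
    q=env.grab_frame(n); save(q,n+'7')
    for r in env.landmark_of(q,'green_clip_eye')[:1]: print(n,r['score'],np.round(r['point']),np.round(atz(q,r['point'],zt),1))
    for r in env.landmark_of(q,'spigot_root')[:1]: print(n,r['score'],r['point'],np.round(atz(q,r['point'],42),1))
# spigot top via depth in top
q=env.grab_frame('side')
for q in (q,env.grab_frame('top')):
    u0,v0=np.round(proj(q,[[558,264,98]])[0]).astype(int); print(u0,v0)
    P=np.array([bydepth(q,(u,v)) for u in range(u0-30,u0+30) for v in range(v0-30,v0+30)])
    for lo,hi in((92,104),(38,46),(26,34)):
        k=P[(P[:,2]>lo)&(P[:,2]<hi)&(abs(P[:,0]-558)<80)&(abs(P[:,1]-264)<80)]; print(lo,len(k),k.mean(0) if len(k) else '',k.min(0) if len(k) else '',k.max(0) if len(k) else '')
E
```

```text
16.25 [446.9 -19.1 133.1] [-179.9650253     0.55482701  179.92025052] 22.34427661254553 13.325335532426834
319 [263. 268.] [446.3 -29.5 143.6] [362. -32. 130.] [462. -20. 304.]
307 [298. 268.] [446.1 -11.2 143.4] [362. -20. 130.] [462.  -9. 304.]
green_clip_grip 0.63 [302. 269.] [450.4  -8.2 136.1]
top 0.43 [198. 198.] [549.  237.1 136.1]
top 0.65 [193.3, 195.3] [572.1 269.6  42. ]
side 0.61 [280. 178.] [493.2 -10.9 136.1]
side 0.84 [301.1, 287.5] [562.4 269.   42. ]
303 271
92 137 [559.79103795 266.7624359   96.93540264] [541.85659375 250.04259439  92.02592099] [575.85034444 283.51160339 101.92185857]
38 562 [562.72399318 272.05216347  42.08463971] [510.69408578 216.68485513  38.04724517] [605.12129563 311.25299536  45.96634406]
26 323 [555.80039977 256.17621944  29.53755   ] [496.02150603 202.84938019  26.02943204] [614.89655248 315.2702391   33.55612078]
191 197
92 124 [557.07103258 263.22772845  98.74861322] [540.78230658 248.19230738  92.04432319] [575.08684675 280.81752687 103.32730318]
38 445 [555.51047262 261.03314839  43.21681808] [511.27937037 217.33102394  38.08113916] [604.0511593  312.70224904  45.98470514]
26 521 [552.98590134 261.49836869  31.04484367] [496.13199336 202.66738594  26.18516042] [620.8164433  325.8446399   33.99885433]
```

View pics/w7.png

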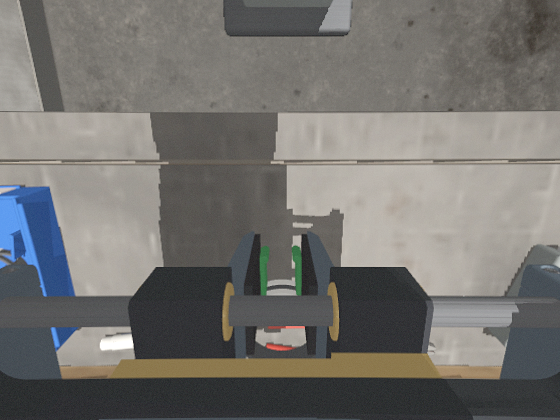

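The green clip is held at the mark (opening 22.3 mm, ears at (264,268) and (298,268)). I'm moving part way to the block so the wrist camera sees the spigot at the side.

Emit:
{"name": "move_arm", "arguments": {"plan": [[[1.2, 2.5, 0.5], 0, 0.757], [[1.5, 3.2, 0.5], 0, 0.757], [[1.5, 3.2, 0.5], 0, 0.757], [[1.2, 2.5, 0], 0, 0.757], [[0.6, 1.2, 0], 0, 0.757]]}}

```text
time_s: 17.35
ee_pos: [504.9, 109.0, 144.0]
ee_rot: [180.0, 0.0, -180.0]
force: [0.2, -0.4, -0.7]
gripper_width: 22.5
gripper_force: 12.9
```

Emit:
{"name": "move_arm", "arguments": {"plan": [[[0, 0, 0], 0, 0.757], [[0, 0, 0], 0, 0.757]]}}

```text
time_s: 17.55
ee_pos: [503.1, 106.3, 143.5]
ee_rot: [-179.9, -0.1, 179.9]
force: [-0.3, -0.3, -1.0]
gripper_width: 21.8
gripper_force: 12.9
```

```bash
cat >> h.py <<'E'
def cloud(p,box=None):
    d=p['z_map']; v,u=np.nonzero(d>0)
    n=cv2.undistortPoints(np.c_[u,v].astype(float).reshape(-1,1,2),K(p),np.array(p['D'],float))[:,0]
    X=(Rm(p['orientation'])@(np.c_[n,np.ones(len(n))]*d[v,u][:,None]).T).T+np.array(p['position'])
    if box is None: return X,np.c_[u,v]
    k=np.all((X>box[0])&(X<box[1]),1); return X[k],np.c_[u,v][k]
def circ(P):
    from scipy.optimize import least_squares
    r=least_squares(lambda q:np.hypot(P[:,0]-q[0],P[:,1]-q[1])-q[2],[*P[:,:2].mean(0),20],loss='soft_l1',f_scale=1.5)
    return np.round(r.x,1),len(P),round(float(np.sqrt(np.mean(r.fun**2))),2)
E
cat > m.py <<'E'
from h import *
s=env.state(); T=np.array(s['ee_pos']); print(s['time_s'],np.round(T,1),np.round(s['ee_rot'],2),s['gripper_width'],s['gripper_force'])
for n in ('wrist','side','top'):
    p=env.grab_frame(n); save(p,n+'8')
    X,_=cloud(p,([520,225,95],[600,305,101])); 
    if len(X)>8: print(n,'spigot top',circ(X) ,np.round(X.mean(0),1),(X.min(0)+X.max(0))/2)
    X,_=cloud(p,([500,205,39],[610,320,45]));
    if len(X)>8: print(n,'flange',cv2.minAreaRect(np.float32(X[:,:2])))
    X,_=cloud(p,(T+[12,-30,-8],T+[75,30,14]))
    if len(X)>15: print(n,'ring',circ(X),np.round(X.min(0)-T,1),np.round(X.max(0)-T,1))
    hsv=cv2.cvtColor(p['frame'],cv2.COLOR_RGB2HSV); m=cv2.inRange(hsv,(45,100,50),(80,255,255))
    X,uv=cloud(p,(T+[-35,-30,-8],T+[40,30,14])); k=m[uv[:,1],uv[:,0]]>0
    if k.sum()>5: print(n,'ears',k.sum(),np.round(X[k].min(0)-T,1),np.round(X[k].max(0)-T,1),np.round(X[k].mean(0)-T,1))
    for r in env.landmark_of(p,'green_clip_eye')[:1]: print(n,'eye',round(r['score'],2),np.round(r['point']),np.round(atz(p,r['point'],T[2]+2.6)-T,1))
    for r in env.landmark_of(p,'spigot_root')[:1]: print(n,'root',round(r['score'],2),np.round(r['point']),np.round(atz(p,r['point'],42),1))
E
python3 m.py
```

```text
17.55 [503.1 106.3 143.5] [-1.7995e+02 -1.0000e-01  1.7993e+02] 21.7546459797435 12.926269322633743
wrist spigot top (array([558.2, 261.1,  13.9]), 581, 2.88) [547.1 260.1  98.5] [547.40865353 260.33962598  97.99344424]
wrist flange ((553.9384155273438, 262.5228271484375), (78.89218139648438, 73.09020233154297), 72.52958679199219)
wrist ring (array([541.6, 105.6,  24.6]), 1133, 0.75) [ 12.1 -20.7  -5. ] [64.3 18.8 12.6]
wrist ears 657 [ -8.9 -12.5  -3.1] [15.3 10.  13.5] [ 0.3 -1.4  8.9]
wrist root 0.62 [456. 266.] [557.3 262.8  42. ]
side spigot top (array([559.2, 265.5,  10.9]), 113, 3.71) [559.2 266.1  97.9] [558.7269034  265.36361311  97.90817845]
side flange ((558.9076538085938, 266.1451416015625), (77.46612548828125, 79.15975189208984), 70.53479766845703)
side ring (array([544.7, 107.5,  25. ]), 214, 2.31) [ 12.1 -26.9  -7.1] [68.4 28.8 13.9]
side ears 13 [  8.  -10.4  -4.3] [18. 12. 12.] [13.  -2.7  5.3]
side eye 0.54 [280. 213.] [44.7  7.2  2.6]
side root 0.82 [299. 285.] [564.4 260.3  42. ]
top spigot top (array([559.2, 263.6,  11.2]), 78, 3.77) [558.4 264.   99.1] [558.81876753 264.3617235   98.01419674]
top flange ((560.0900268554688, 285.34228515625), (87.56414794921875, 47.92702102661133), 1.4851454496383667)
top eye 0.7 [389. 216.] [  -2.8 -349.3    2.6]
top root 0.76 [195. 195.] [571.8 265.1  42. ]
```

View pics/side8.png

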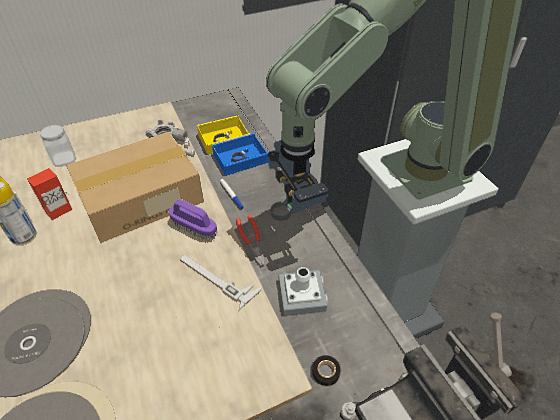

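The side view shows the green ring level at (281,213), the spigot at (303,275), and both spares in their bins at (221,135) and (240,153). Now moving over the spigot while staying above it.

Emit:
{"name": "move_arm", "arguments": {"plan": [[[0.2, 2.5, 0], 0, 0.757], [[0.3, 3.3, 0], 0, 0.757], [[0.4, 3.5, 0], 0, 0.757], [[0.4, 3.3, 0], 0, 0.757], [[0.3, 2, 0], 0, 0.757]]}}

```text
time_s: 18.5
ee_pos: [520.1, 255.2, 144.0]
ee_rot: [180.0, 0.0, 180.0]
force: [0.8, -0.3, -0.1]
gripper_width: 22.1
gripper_force: 12.9
```

Emit:
{"name": "move_arm", "arguments": {"plan": [[[0.1, 0.9, -0.5], 0, 0.757], [[0, 0, -0.8], 0, 0.757], [[0, 0, 0], 0, 0.757], [[0, 0, 0], 0, 0.757]]}}

```text
time_s: 18.9
ee_pos: [520.5, 260.6, 130.4]
ee_rot: [-179.9, -0.1, 179.9]
force: [0.0, 0.5, -0.4]
gripper_width: 22.3
gripper_force: 12.9
```

```bash
sed -i "s/'8')/'9')/" m.py; python3 m.py
```

```text
18.9 [520.5 260.6 130.4] [-1.7994e+02 -8.0000e-02  1.7985e+02] 22.330936611696437 12.924940288066864
wrist spigot top (array([552.2, 260.3,   9. ]), 357, 2.21) [545.3 260.1  98.4] [545.25759117 259.35679897  97.98243698]
wrist flange ((537.6361083984375, 268.48565673828125), (77.79410552978516, 38.58271026611328), 73.16182708740234)
wrist ring (array([559. , 259.8,  24.6]), 1129, 0.74) [ 12.  -21.   -5.1] [64.3 18.7 12.4]
wrist ears 656 [ -8.4 -12.5  -3. ] [15.7 10.  13.4] [ 0.1 -1.2  8.9]
wrist root 0.85 [282. 258.] [560.  260.2  42. ]
side spigot top (array([558.7, 264. ,  12.6]), 59, 2.76) [559.8 269.4  97.6] [559.26743493 265.30530514  97.75191883]
side flange ((558.5844116210938, 265.8355407714844), (78.04572296142578, 77.32565307617188), 72.72235870361328)
side ring (array([562.5, 262.8,  24.9]), 240, 2.12) [ 12.3 -24.7  -6.3] [68.2 28.3 13.9]
side ears 16 [ 6.6 -9.6 -3.8] [18.3 14.9 11.5] [11.  -3.8  5.4]
side eye 0.63 [301. 264.] [44.2  6.3  2.6]
side root 0.66 [325. 370.] [605.2 471.3  42. ]
top flange ((556.2262573242188, 252.22222900390625), (79.12654113769531, 21.73320770263672), 2.9840495586395264)
top root 0.68 [192. 197.] [567.9 272.5  42. ]
```

```bash
python3 -c "
import cv2
a=cv2.resize(cv2.imread('pics/wrist9.png')[200:400,160:420],(520,400))
b=cv2.resize(cv2.imread('pics/side9.png')[210:310,255:325],(280,400),interpolation=2)
cv2.imwrite('pics/c9.png',cv2.hconcat([a,b]))"
```

```text
(no output)
```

View pics/c9.png

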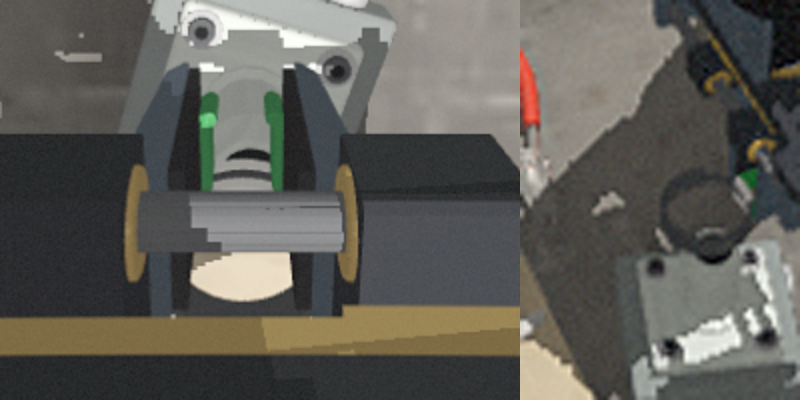

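The wrist crop shows the bore near (247,155), between the ears and about 1 mm off to +y. The side crop puts the ring over the spigot top. I'll make a small correction and go down to just around the tip, then check.

Emit:
{"name": "move_arm", "arguments": {"plan": [[[-0.08, 0.18, -0.8], 0, 0.757], [[0, 0, -1], 0, 0.757], [[0, 0, -0.8], 0, 0.757], [[0, 0, -0.3], 0, 0.757], [[0, 0, 0], 0, 0.757]]}}

```text
time_s: 19.85
ee_pos: [519.7, 263.7, 101.0]
ee_rot: [-180.0, -0.1, 179.9]
force: [0.4, -0.7, -1.1]
gripper_width: 22.4
gripper_force: 13.0
```

```bash
sed -i "s/'9')/'10')/" m.py; python3 m.py; python3 -c "
import cv2
a=cv2.resize(cv2.imread('pics/wrist10.png')[220:320,230:330],(400,400))
b=cv2.resize(cv2.imread('pics/side10.png')[230:310,265:345],(400,400),interpolation=2)
cv2.imwrite('pics/c10.png',cv2.hconcat([a,b]))"
```

```text
19.85 [519.7 263.7 101. ] [-1.7996e+02 -1.0000e-01  1.7992e+02] 22.437005375288773 12.968745231628418
wrist spigot top (array([554.2, 283.5,  29. ]), 629, 6.9) [566.7 262.6  99.1] [552.48415873 262.44417025  98.40583345]
wrist flange ((536.4754638671875, 268.92437744140625), (78.34503173828125, 36.621185302734375), 73.82438659667969)
wrist ring (array([557.7, 263. ,  24.1]), 1416, 6.24) [ 12.1 -20.8  -5.2] [64.2 18.7 12.4]
wrist ears 646 [ -8.6 -12.5  -3.6] [14.9 10.  13.9] [ 0.1 -1.2  9.1]
wrist root 0.78 [280. 272.] [557.2 262.3  42. ]
side spigot top (array([559.6, 265.2,  12.4]), 131, 7.97) [559.3 265.4  98. ] [556.75514806 265.12014376  97.97039831]
side flange ((558.5993041992188, 265.0114440917969), (79.3411636352539, 76.84122467041016), 74.0993423461914)
side ring (array([562.3, 265.9,  23.5]), 342, 8.07) [ 13.1 -25.8  -8. ] [68.6 27.8 13.9]
side ears 16 [  6.6 -10.8  -4.3] [18.2 12.3 13. ] [12.  -3.6  4.9]
side eye 0.47 [303. 273.] [40.8  8.   2.6]
side root 0.69 [302. 285.] [559.  263.9  42. ]
top flange ((554.980224609375, 243.1438446044922), (86.40702819824219, 23.71807289123535), 10.371688842773438)
top root 0.63 [196. 198.] [565.6 262.4  42. ]
```

View pics/c10.png

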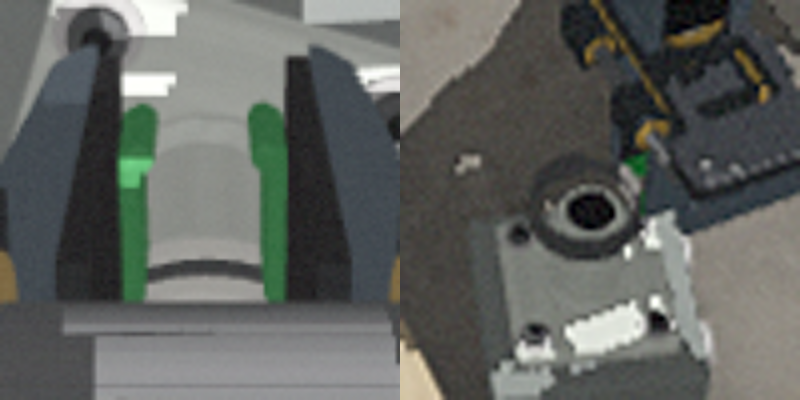

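The wrist crop shows the neck centred between the ears in y. In the side crop the spigot may sit slightly towards -x inside the ring. Measuring that offset.

```bash
cat > n.py <<'E'
from h import *
s=env.state(); T=np.array(s['ee_pos']); print(s['time_s'],np.round(T,1),s['gripper_width'])
from scipy.optimize import least_squares
def fit(P,r): 
    q=least_squares(lambda q:np.hypot(P[:,0]-q[0],P[:,1]-q[1])-r,[558,264],loss='soft_l1',f_scale=.7); return np.round(q.x,1),len(P),round(float(np.median(abs(q.fun))),2)
for n in ('wrist','side'):
    p=env.grab_frame(n)
    X,_=cloud(p,([525,230,50],[595,300,79])); d=np.hypot(X[:,0]-558.5,X[:,1]-264); X=X[d<21]; 
    if len(X)>5: print(n,'neck',fit(X,16.5), np.round(X.min(0),1),np.round(X.max(0),1))
    X,_=cloud(p,([525,230,84],[595,300,87])); d=np.hypot(X[:,0]-558.5,X[:,1]-264); X=X[d<22]
    if len(X)>5: print(n,'bead',fit(X,18.75))
    X,_=cloud(p,([525,230,96.5],[595,300,100])); d=np.hypot(X[:,0]-558.5,X[:,1]-264); X=X[(d<17)&(d>9)]
    if len(X)>5: print(n,'top',fit(X,12.5))
    X,_=cloud(p,(T+[18,-32,7],T+[75,32,14])); d=np.hypot(X[:,0]-558.5,X[:,1]-264); X=X[(d>19)&(d<32)]
    if len(X)>5: print(n,'ring',fit(X,24.6), np.round(X.min(0),1),np.round(X.max(0),1))
    if n=='wrist':
        hsv=cv2.cvtColor(p['frame'],cv2.COLOR_RGB2HSV); m=cv2.inRange(hsv,(45,100,50),(80,255,255))
        X,uv=cloud(p,(T+[-35,-30,-8],T+[40,30,14])); X=X[m[uv[:,1],uv[:,0]]>0]
        print('ears y mid',(X[:,1].min()+X[:,1].max())/2,'tip+48',X[:,0].min()+48)
E
python3 n.py
```

```text
20.3 [520.3 263.9 102.2] 22.448139351081686
wrist neck (array([557.1, 262.5]), 506, 0.2) [539.8 253.1  50. ] [544.3 272.6  79. ]
wrist bead (array([557.1, 262.5]), 28, 0.16)
wrist top (array([557. , 262.9]), 145, 0.87)
wrist ring (array([558.4, 263.1]), 71, 0.37) [574.2 243.  109.3] [579.6 282.6 114.1]
ears y mid 262.6787371523809 tip+48 559.5360569102984
side neck (array([558.1, 263.5]), 88, 0.48) [548.  264.1  50.1] [574.8 280.4  79. ]
side top (array([558.6, 264.1]), 40, 1.32)
side ring (array([562.1, 265.1]), 65, 0.74) [538.4 239.2 109.5] [587.9 292.  114.8]
```

Both cameras put the spigot about 2 to 3 mm towards -x and 0.5 mm towards -y of the ring. Correcting that, then lowering to the neck.

Emit:
{"name": "move_arm", "arguments": {"plan": [[[-0.23, -0.05, 0], 0, 0.757], [[0, 0, -0.5], 0, 0.757], [[0, 0, -0.6], 0, 0.757], [[0, 0, -0.6], 0, 0.757], [[0, 0, 0], 0, 0.757]]}}

```text
time_s: 20.9
ee_pos: [517.1, 263.0, 83.6]
ee_rot: [-179.9, -0.1, 179.9]
force: [-0.6, 0.3, -0.8]
gripper_width: 22.0
gripper_force: 13.0
```

```bash
python3 n.py; python3 -c "
from h import *
print(env.state()['force'])"
```

```text
20.9 [517.1 263.   83.6] 21.965608520161037
wrist neck (array([557.1, 262.6]), 225, 0.19) [539.9 252.5  50. ] [544.6 271.   62.5]
wrist bead (array([561.6, 263.7]), 17, 0.27)
wrist top (array([557.7, 262.9]), 667, 1.37)
wrist ring (array([555.4, 262.2]), 69, 0.39) [571.4 242.1  90.7] [576.1 281.9  95.5]
ears y mid 261.7669364006937 tip+48 556.3645231727053
side neck (array([557.8, 264. ]), 39, 0.62) [549.3 263.9  50. ] [574.5 282.1  66.2]
side bead (array([556.1, 261.6]), 9, 0.72)
side top (array([558.5, 265.1]), 49, 1.4)
side ring (array([559. , 264.7]), 89, 0.89) [535.3 238.4  90.8] [584.4 291.1  97.5]
[-0.62587586 -0.78278103 -1.63114547]
```

Wrist and side now agree it is centred within about 1 mm. Lowering the last 21 mm.

Emit:
{"name": "move_arm", "arguments": {"plan": [[[0, 0, -0.6], 0, 0.757], [[0, 0, -0.6], 0, 0.757], [[0, 0, -0.6], 0, 0.757], [[0, 0, -0.3], 0, 0.757], [[0, 0, 0], 0, 0.757]]}}

```text
time_s: 21.5
ee_pos: [517.4, 263.2, 63.2]
ee_rot: [-180.0, -0.1, 179.9]
force: [0.9, 0.4, -0.5]
gripper_width: 22.3
gripper_force: 13.0
```

Emit:
{"name": "move_arm", "arguments": {"plan": [[[0, 0, 0], 0, 0.757], [[0, 0, 0], 0, 0.757], [[0, 0, 0], 0, 0.757], [[0, 0, 0], 0, 0.757], [[0, 0, 0], 0, 0.757]]}}

```text
time_s: 22.0
ee_pos: [517.9, 263.4, 64.1]
ee_rot: [180.0, 0.0, 179.9]
force: [0.7, 0.3, -0.9]
gripper_width: 22.3
gripper_force: 13.0
```

```bash
python3 n.py; python3 -c "
from h import *
print(env.state()['force'])
p=env.grab_frame('wrist');q=env.grab_frame('side')
a=cv2.resize(p['frame'][220:320,230:330],(400,400));b=cv2.resize(q['frame'][230:310,265:345],(400,400),interpolation=2)
cv2.imwrite('pics/c11.png',cv2.cvtColor(cv2.hconcat([a,b]),4))"
```

```text
22.0 [517.9 263.4  64.1] 22.255020111907854
wrist top (array([556.8, 262.9]), 820, 1.7)
wrist ring (array([558. , 262.9]), 6, 0.15) [571.8 242.7  74.8] [573.4 282.1  75.8]
ears y mid 262.1688756152254 tip+48 557.1027591795187
side neck (array([557.7, 263.3]), 54, 0.32) [545.5 263.   57. ] [574.9 281.9  78.6]
side bead (array([557.8, 263. ]), 16, 0.67)
side top (array([558.7, 264.5]), 50, 1.41)
side ring (array([559.3, 264.3]), 54, 1.0) [535.9 241.9  71.4] [585.2 290.4  78. ]
[ 0.19502418 -0.47396984 -0.44893373]
```

View pics/c11.png

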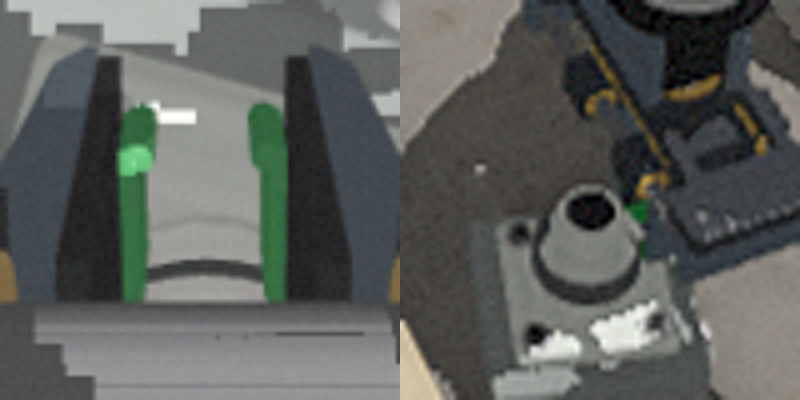

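The ring sits round the neck below the bead, centred to about 1 mm, with its middle about 24 mm above the flange. It is level, nothing is pressing on it, and the opening is 22.3 mm. Handing in.

```bash
python3 -c "
from h import *
print(env.job_done())"
```

```text
the job is handed in; nothing more can be done
None
```

I handed the job in at about 22 s: the blue and yellow clips are in their own bins, and the green clip is still held at its mark (22.3 mm opening), level round the spigot's neck below the bead and, by my measurements, centred to about 1 mm and touching nothing; the hand-in returned no verdict.

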